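# Hang the pail under the chute and hold the ball dispenser open

### The job

Hang the little copper pail by its handle on the two hooks under the chute of the steel chilling-ball dispenser and let go of it. Then pull the dispenser's black spring handle straight out until its red pointer stands over the green mark, and keep it there so that both steel balls run down into the pail. Finish while still holding the handle at the mark, with the pail hanging on its hooks, and leave the other bar things where they are.

Things in the scene. Friction and masses are not known exactly. Their poses are not given: they have to be found in the camera images.
- dispenser: Fixed grey and steel dispenser of chilling balls, 340 mm wide (y), 98 deep (x), 330 high at its rear panel. Origin: middle of its front face, at table level; its -x axis points out of the front, toward the robot, z up. Grey housing with the pull handle at y = -105 mm (y -180 to -30, top z = 240); chute and twin hooks at y = +85; over them a clear tube with the balls, on a gate that moves with the handle
- hook_seat (a point): Point midway between the two hook seats, where the middle of the pail's handle bar lies when hung. Axes as the dispenser's. Hooks: 8 mm bars along x, 64 mm apart; from the dispenser they dip 20 mm into the seats and turn up again on the robot's side: tips 21 mm nearer the robot, top 20 mm above this point; bars behind the seats top out 15 mm above it
- chute_tip (a point): Middle of the chute's lower end, on its floor: 28 mm behind and 56 mm below the hook seat point; chute 46 mm wide, walls 26 high. The hung pail's rim (105 mm below its handle) passes under it. So bring the handle in from the robot's side about 35 mm above the seat (over the hook tips, under 45 mm or the rim meets the chute), then lower it into the seats
- pail: Loose open copper pail, 100 mm wide at the rim, 80 at the foot, 60 high, 0.25 kg, with a rigid brass arch handle standing upright across its mouth along its y axis. Origin: centre of its underside, z up
- pail_handle (a point): Middle of the top bar of the pail's handle, 165 mm above its underside; axes as the pail's. The bar runs 90 mm along the pail's y, 10 mm round, with a dark wooden grip 36 mm long, 13 mm thick (along the pail's x) and 15 mm high in the middle. The bar hangs across the two hooks, one on each side of the wooden grip
- grip_bar: Black bar of the pull handle, 14 mm thick (x), 100 mm long (y), 22 mm high, origin at its centre, 200 mm above the table, axes as the dispenser's. At rest it stands 75 mm in front of the housing on two 11 mm rods 84 mm apart; between the rods there is free room behind and below it. It carries the red pointer on its right end
- slide (a joint): Travel of the pull handle in m: 0 fully in (where the spring returns it), grows as it is pulled straight out along the dispenser's -x, stop at 0.078. The spring pulls back with about 5 N at 0 and 14 N at 0.06. The gate lets the balls go at about 0.040; they then need about 1 to 2 s to run into the pail
- pointer (a point): Tip of the red pointer on the pull handle; moves with it. Axes as the dispenser's
- mark: Green clip, 14 mm long along the dispenser's x, fixed on the aluminium gauge strip under the pointer. The place of the clip on the strip varies (pointer reaches it at 0.053 to 0.063 of travel). Axes as the dispenser's
- mark_top (a point): Centre of the green mark's top. The pointer stands over the mark when both have the same place along the dispenser's x, within 7 mm
- ball_0_center (a point): Centre of the lower steel ball, 30 mm, 30 g, at first in the clear tube of the dispenser
- ball_1_center (a point): Centre of the upper steel ball, 30 mm, 30 g, at first in the clear tube of the dispenser
- shaker_tin: Bystander: slim steel shaker tin, 74 mm wide, 156 high; origin at the centre of its underside
- bar_tumbler_2: Bystander: glass tumbler, 76 mm wide, 86 high; origin at the centre of its underside
- salt_cellar: Bystander: round wooden salt cellar, 70 mm wide, 67 high; origin at the centre of its underside
- jigger: Bystander: double-cone steel jigger, 41 mm wide, 97 high; origin at the centre of its underside
- lime_0: Bystander: green lime, 52 mm; origin at the centre of its underside
- lemon_0: Bystander: yellow lemon, 83 mm long; origin at the centre of its underside
- stopper_1: Bystander: white bottle stopper, 33 mm wide, 48 high; origin at the centre of its underside
There are look-alikes about, which are no part of the job. Of the things that look like the pail, the larger one is meant.

How it is judged:
By the outcome, as a careful person would: the job done as asked, in the order asked, and still so for the second after the job is handed in, while the arm keeps its last pose, push and grip.
It also fails if it takes over 59 s, if anything falls off the work surface, if the arm or the gripper's body presses on something with over 40 N, if the wrist force passes 120 N, or if a joint passes its speed limit or range.

### The arm

A 7-joint arm with a two-finger parallel gripper is mounted at the origin on a cart in front of the work surface, level with it; the furniture and walls round the work are solid. World frame = base frame: x ahead of the robot, y to its left, z up, the work surface at z = 0. Lengths are in m, angles in rad, forces in N, time in s.
With the tool pointing down it reaches from about 0.425 to 0.875 m from the base axis. Payload 4.7 kg.
Tool frame: the origin (TCP) lies on the centre line of the jaws, within the pads' length; the fingertips stand 14 mm ahead of it and the grasp point (between the pads) lies 5 mm behind it (manip.tip_reach is the y of the fingertips in the tool frame, in m); y points along the fingers, x is the direction in which the jaws open and shut, and the axes are right-handed (so a half turn about y gives the same grasp; the last joint's range is limited). The gripper opens to 87 mm and grips with 3 to 60 N. Pads are 19 mm wide; open, the fingers measure 117 mm over their backs; the gripper's body (75 mm by 190 mm) begins 51 mm behind the grasp point.
Start: joints at [-1.297, 0.321, -0.07, 1.45, 0.023, 1.371, -0.057], TCP at [0.167, 0.628, 0.237] pointing down, gripper open.
Joint ranges: [-2.86, 2.86], [-0.3, 2.09], [-1.38, 1.24], [0.06, 2.45], [-1.56, 4.7], [0.09, 2.05], [-2.69, 2.69]. Speed limits (rad/s): [2.57, 2.57, 3.14, 3.14, 3.14, 3.14, 3.14].

### API

Orientations are given as a rotation vector (axis times angle).
In Python, from plant import manip gives the robot as it stands.
- The arm moves only by the tool jog_arm, never from a script. Its argument "targets" is a list of rows, each a list of 3 entries, a list of its own where there are three numbers: the shift along the tool's x, y, z in mm, then the turn about the tool's y in degrees, then the finger opening in mm, from 0 to 87. In form: [[[dx, dy, dz], yaw, jaw], ...]. A call has 1 to 5 rows; each row shifts and turns the commanded pose from where the row before left it, along the tool's axes as they then stand; what a row does not reach is not made up. A row lasts 1/8 s, in which the tool goes at most 62.5 mm and 10.7 degrees, less where a joint would pass 70% of its speed; a pose out of reach is approached as far as the arm can. A call with a gripper value outside its range is refused whole. The fingers move at their own pace and stop on an object; the grip force is fixed at half the most. Time passes only in rows, so rows that do not move let the fingers close. It gives the time, the measured TCP pose, the force and the opening at its end, in the units of the state.
- manip.observe(): the state, without advancing time (a new reading comes with each control period).
- manip.snapshot(name): name is "side" or "top"; returns a dict with "pixels" (480x640x3 uint8, red, green, blue), "K" (3x3 intrinsics, pixels), "k1" (the pictures are not rectified: a ray, as slopes to the right and down, at radius r is drawn at 1 + k1 r^2 times it, then the intrinsics apply), "pose" (4x4, takes a point from camera to world coordinates). Camera axes: x right, y up, looking along -z (the intrinsics and any distortion apply to the point x, -y, -z); pixel columns grow to the right and rows downward; lengths in m; the calibration is good to about 2 mm. A picture is of the moment at which its call begins. There is no depth.
- manip.finish_job(): hands the job in, once; it reports no verdict.
The state is a dict: "time_s": time; "joint_pos": joint angles; "joint_velocities": joint speeds; "joint_torque": joint torques, N m; "eef_pos": TCP position; "orientation": TCP orientation; "wrist_force": force on the tool from outside, world axes, zero at the start; "wrist_torque": the same for the moment, N m; "gripper_width": opening from 0.0 (shut) to 1.0 (fully open).
Only numpy, scipy, OpenCV 4.12 (cv2) and the standard library are available. Lean on these libraries where they do the work, as an engineer would, in place of code of your own. Each camera call takes 0.05 s, during which the arm holds its last target.

## Working session

There is one attempt and no reset: what is moved stays moved. The work goes in short steps, Python scripts to look and compute and a tool call to move; the robot and the scene stay as the last step left them, time stands still between calls to the robot, and variables do not carry over. Pictures are saved under pics/ and viewed, and the job is handed in when it is done.

Besides the shell and the picture viewer there is one more tool, called after "Emit:" by a JSON object that holds its "method" and its "body". jog_arm: Moves the arm, as the interface text tells. Its arguments: {"type":"object","properties":{"targets":{"type":"array","items":{"type":"array"}}},"required":["targets"]}

```bash
ls; mkdir -p pics
python3 - <<'E'
from plant import manip
import cv2,numpy as np
print(manip.observe(), manip.tip_reach)
for n in("side","top"):
    s=manip.snapshot(n); cv2.imwrite(f"pics/{n}0.png",s["pixels"][:,:,::-1]); print(n,s["K"],s["k1"],s["pose"])
    np.savez(f"{n}0.npz",**s)
E
```

```text
pics
{'time_s': 0.0, 'joint_pos': array([-1.29689895,  0.32182363, -0.07010444,  1.45168017,  0.022594  ,
        1.37076911, -0.05693689]), 'joint_velocities': array([-0.00106703, -0.00079478,  0.00033894,  0.00024365,  0.00032779,
       -0.0017508 , -0.00109388]), 'joint_torque': array([ 2.62174963e-04, -4.91278625e+01, -4.03711153e-01, -3.12537718e+01,
       -6.39635813e-02,  4.33050294e-02,  1.68284414e-04]), 'eef_pos': array([0.16687406, 0.62767511, 0.23545862]), 'orientation': array([-1.32221356, -1.01469873,  1.01711059]), 'wrist_force': array([0.23774842, 0.49317828, 0.28284945]), 'wrist_torque': array([ 0.01759019,  0.03289556, -0.04683551]), 'gripper_width': 0.9992799388976366} 0.014
side [[504.89182113   0.         309.87064157]
 [  0.         504.89182113 239.70036108]
 [  0.           0.           1.        ]] -0.020461859677807386 [[ 0.31272254  0.68092806 -0.66222473 -0.34711038]
 [-0.94982284  0.21946994 -0.2228666  -0.33662974]
 [-0.0064177   0.69869158  0.71539422  1.15168802]
 [ 0.          0.          0.          1.        ]]
top [[618.66472963   0.         322.35791066]
 [  0.         618.66472963 244.56782176]
 [  0.           0.           1.        ]] -0.17638767593505397 [[-0.00497031  0.98030154 -0.19744412  0.22979432]
 [-0.9997797  -0.00889789 -0.01900993 -0.05056825]
 [-0.0203923   0.19730614  0.98012981  1.75810477]
 [ 0.          0.          0.          1.        ]]
```

View pics/side0.png

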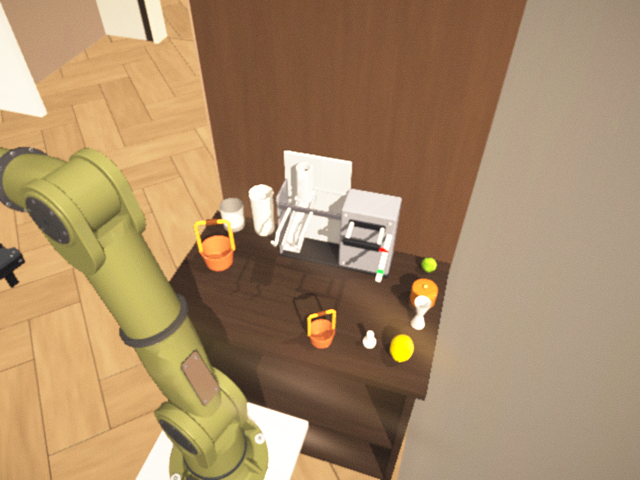

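View pics/top0.png

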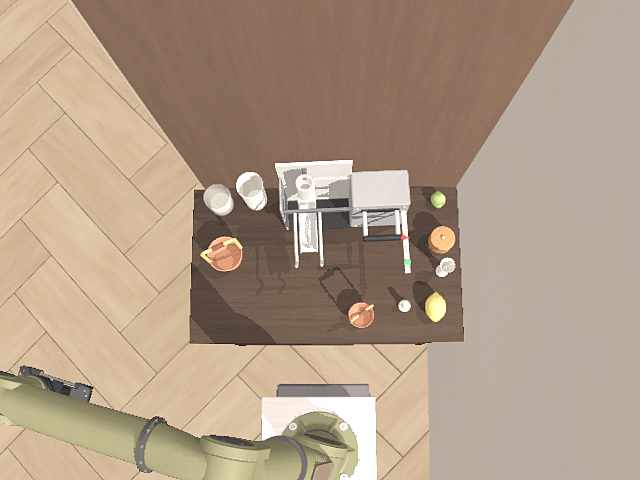

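The pail candidates are the copper pail at top (225,252) / side (217,250) and the one at top (361,315) / side (321,332). The left one has the wider rim, so it fits "the larger one". I'll confirm this in enlarged crops.

Run:
```python
import cv2,numpy as np
t=cv2.imread("pics/top0.png");s=cv2.imread("pics/side0.png")
a=cv2.resize(t[225:285,185:265],(400,300),interpolation=cv2.INTER_CUBIC)
b=cv2.resize(t[285,0:1].reshape(1,1,3) if 0 else t[285:345,320:400],(400,300),interpolation=cv2.INTER_CUBIC)
c=cv2.resize(s[210:285,180:280],(400,300),interpolation=cv2.INTER_CUBIC)
d=cv2.resize(s[295:370,275:375],(400,300),interpolation=cv2.INTER_CUBIC)
cv2.imwrite("pics/pails.png",np.vstack([np.hstack([a,b]),np.hstack([c,d])]))
cv2.imwrite("pics/disp_top.png",cv2.resize(t[155:285,265:425],(800,650))[:600])
cv2.imwrite("pics/disp_side.png",cv2.resize(s[145:295,230:430],(800,600),interpolation=cv2.INTER_CUBIC))
cv2.imwrite("pics/disp_top.png",cv2.resize(t[160:280,265:425],(800,600),interpolation=cv2.INTER_CUBIC))
```

```text
(no output)
```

View pics/pails.png

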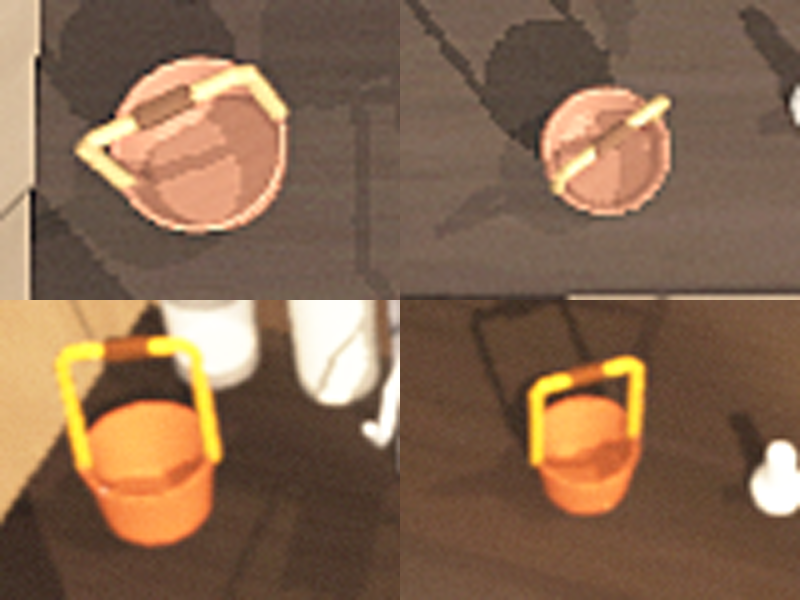

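View pics/disp_top.png

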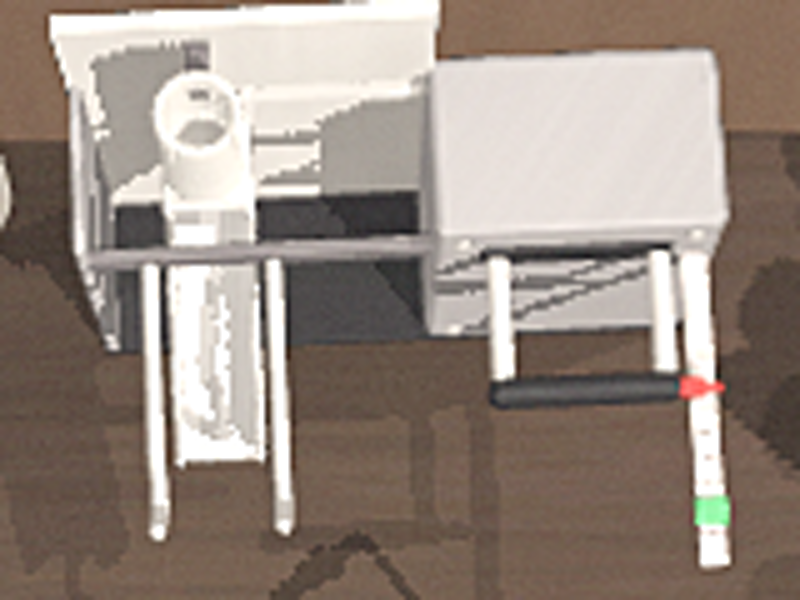

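View pics/disp_side.png

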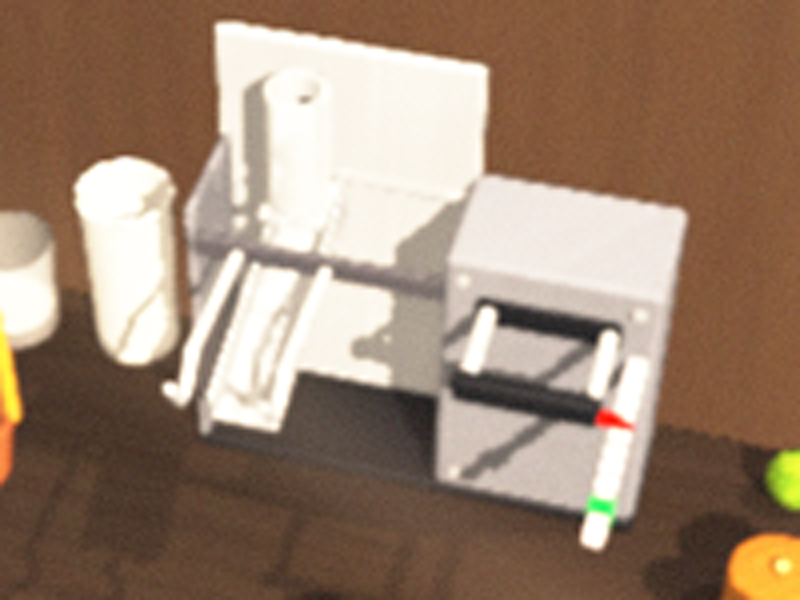

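The crops confirm it: the left pail is clearly larger (rim about 34 px against 26 px). Next I measure the points.

```bash
cat > h.py <<'E'
import numpy as np,cv2
def ray(s,px):
    K=np.array(s["K"]);k1=float(s["k1"])
    u=(px[0]-K[0,2])/K[0,0];v=(px[1]-K[1,2])/K[1,1]
    p=cv2.undistortPoints(np.array([[px]],float),K,np.array([k1,0,0,0.]))[0,0]
    P=np.array(s["pose"]);d=P[:3,:3]@np.array([p[0],-p[1],-1]);return P[:3,3],d/np.linalg.norm(d)
def plane(s,px,z):
    o,d=ray(s,px);return o+d*(z-o[2])/d[2]
def tri(s1,p1,s2,p2):
    o1,d1=ray(s1,p1);o2,d2=ray(s2,p2)
    t=np.linalg.lstsq(np.c_[d1,-d2],o2-o1,rcond=None)[0]
    a=o1+t[0]*d1;b=o2+t[1]*d2;return (a+b)/2,np.linalg.norm(a-b)
def proj(s,X):
    P=np.array(s["pose"]);c=P[:3,:3].T@(np.array(X)-P[:3,3])
    x,y=c[0]/-c[2],-c[1]/-c[2];f=1+float(s["k1"])*(x*x+y*y);K=np.array(s["K"])
    return K[0,0]*x*f+K[0,2],K[1,1]*y*f+K[1,2]
def cents(s,lo,hi,roi,amin=3):
    x0,y0,x1,y1=roi;im=s["pixels"][y0:y1,x0:x1]
    h=cv2.cvtColor(np.ascontiguousarray(im),cv2.COLOR_RGB2HSV)
    m=cv2.inRange(h,np.array(lo),np.array(hi))
    n,l,st,c=cv2.connectedComponentsWithStats(m)
    return [(st[i,4],np.round(c[i]+[x0,y0],2),st[i,:4]+[x0,y0,0,0]) for i in range(1,n) if st[i,4]>=amin],m
E
python3 - <<'E'
from h import *
T=dict(np.load("top0.npz"));S=dict(np.load("side0.npz"))
r2=np.round
for nm,s,roi in(("top",T,(395,225,420,275)),("side",S,(370,235,395,285))):
    print(nm,"red",cents(s,(0,120,120),(8,255,255),roi)[0]," green",cents(s,(50,100,80),(85,255,255),roi)[0])
    h=cv2.cvtColor(np.ascontiguousarray(s["pixels"]),cv2.COLOR_RGB2HSV)
    p=(217,246) if nm=="top" else(211,222)
    print(h[p[1]-3:p[1]+4,p[0]].tolist(), h[p[1],p[0]-12:p[0]+14].tolist())
f=lambda x,y:(x/5+265,y/5+160)
g=lambda x,y:(x/4+230,y/4+145)
def show(n,a,b):print(n,*[r2(v,4) for v in tri(T,a,S,b)])
show("pailgrip",(217.6,246.4),(211.2,221.8))
print("pail corner", plane(T,(203,254),.165),plane(T,(235,240),.165),plane(T,(217.6,246.4),.165))
show("bar L",f(492,393),g(455,385));show("bar R",f(685,385),g(600,410))
show("house top FL",f(437,232),g(452,255));show("house top FR",f(712,222),g(660,298));show("BL",f(435,72),g(483,180));show("BR",f(712,52),g(688,212))
show("base FL",f(108,350),g(205,437));show("base FR",f(735,325),g(632,522))
show("hookL tip",f(158,535),g(178,397))
print("hook tips z.2",plane(T,f(158,535),.23),plane(T,f(285,527),.23))
show("chute L",f(180,463),g(207,430));show("chute R",f(265,460),g(280,428))
E
```

```text
top red [(np.int32(26), array([404.12, 236.96]), array([401, 235,   9,   5]))]  green [(np.int32(11), array([405.45, 261.  ]), array([404, 260,   6,   5])), (np.int32(6), array([408.33, 263.33]), array([406, 263,   5,   2]))]
[[11, 115, 253], [11, 129, 162], [11, 128, 175], [11, 119, 186], [12, 121, 196], [11, 125, 179], [11, 129, 190]] [[12, 74, 79], [6, 60, 85], [11, 72, 74], [9, 102, 95], [11, 107, 255], [18, 73, 255], [10, 117, 251], [11, 136, 165], [11, 130, 161], [12, 130, 172], [12, 130, 175], [12, 128, 180], [11, 119, 186], [11, 121, 194], [13, 125, 196], [12, 128, 197], [12, 127, 183], [11, 130, 163], [10, 129, 194], [9, 117, 249], [11, 110, 255], [12, 104, 255], [10, 120, 221], [9, 124, 194], [10, 122, 200], [9, 117, 201]]
side red [(np.int32(29), array([381.9 , 249.52]), array([378, 247,  10,   5]))]  green [(np.int32(20), array([379.55, 271.  ]), array([377, 269,   6,   5]))]
[[12, 165, 182], [11, 189, 197], [12, 194, 212], [11, 187, 203], [11, 188, 182], [11, 186, 155], [12, 170, 105]] [[30, 177, 255], [30, 168, 255], [30, 172, 255], [30, 180, 255], [30, 159, 255], [30, 
[... 311 characters left out ...]
5], [28, 132, 255]]
pailgrip [0.5478 0.2585 0.1653] 0.0016
pail corner [0.52811674 0.29651292 0.165     ] [0.56516063 0.21166818 0.165     ] [0.54828927 0.25786168 0.165     ]
bar L [ 0.559  -0.126   0.1966] 0.0004
bar R [ 0.5605 -0.2239  0.2031] 0.003
house top FL [ 0.6344 -0.0993  0.2393] 0.0032
house top FR [ 0.6394 -0.24    0.2358] 0.0036
BL [ 0.7201 -0.0989  0.2362] 0.0015
BR [ 0.7296 -0.2421  0.2368] 0.0015
base FL [0.6278 0.0864 0.0041] 0.0022
base FR [ 0.6275 -0.2612  0.0321] 0.0276
hookL tip [0.4863 0.0436 0.2027] 0.0045
hook tips z.2 [0.48088585 0.04389771 0.23      ] [ 0.48443254 -0.01976945  0.23      ]
chute L [0.537  0.0412 0.1208] 0.0052
chute R [ 0.5364 -0.0088  0.1392] 0.003
```

Run:
```python
import cv2,numpy as np
t=cv2.imread("pics/top0.png");s=cv2.imread("pics/side0.png")
def crop(im,x,y,w,h,k,n):
    c=cv2.resize(im[y:y+h,x:x+w],None,fx=k,fy=k,interpolation=cv2.INTER_CUBIC)
    for i in range(0,w,10):
        cv2.line(c,(i*k,0),(i*k,6),(0,255,255),1);cv2.putText(c,str(x+i),(i*k,18),0,.4,(0,255,255),1)
    for i in range(0,h,10):
        cv2.line(c,(0,i*k),(6,i*k),(0,255,255),1);cv2.putText(c,str(y+i),(8,i*k+4),0,.4,(0,255,255),1)
    cv2.imwrite("pics/"+n,c)
crop(t,275,205,60,70,8,"hook_t.png");crop(s,265,200,60,65,9,"hook_s.png")
crop(t,345,160,75,60,10,"hous_t.png");crop(s,335,185,70,95,6,"hous_s.png")
```

```text
(no output)
```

View pics/hook_t.png

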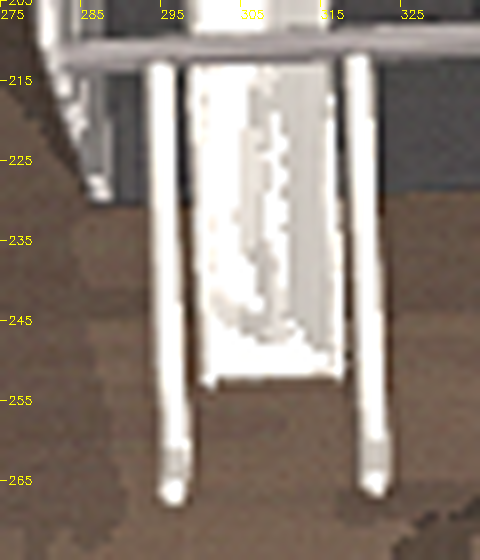

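View pics/hook_s.png

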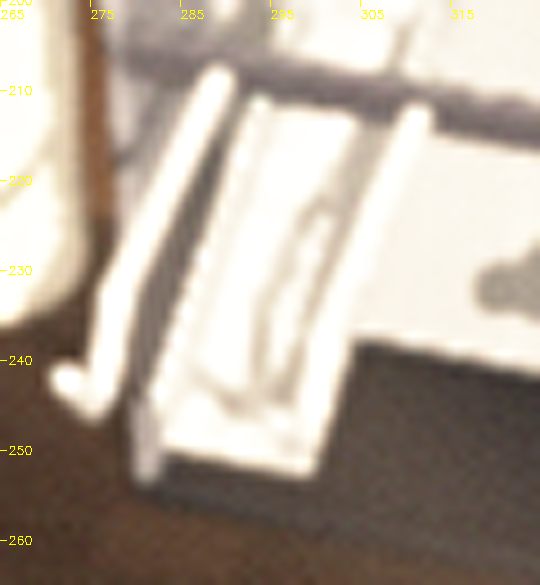

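View pics/hous_t.png

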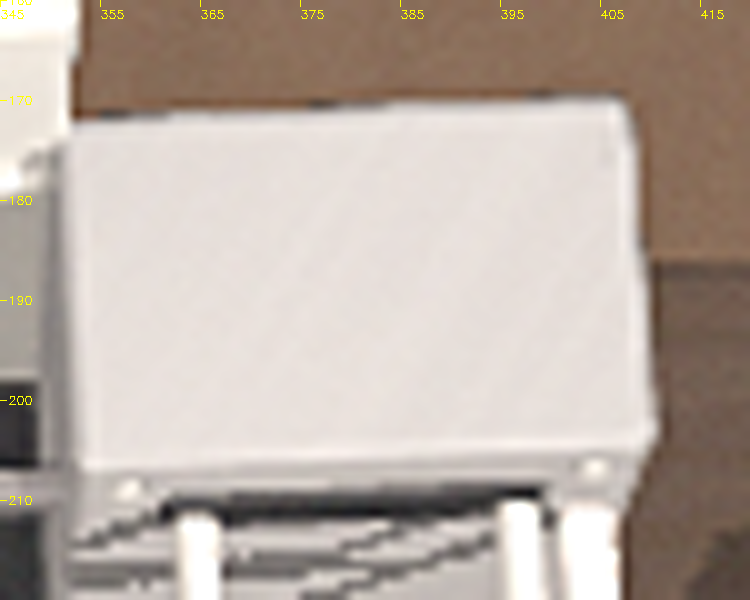

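View pics/hous_s.png

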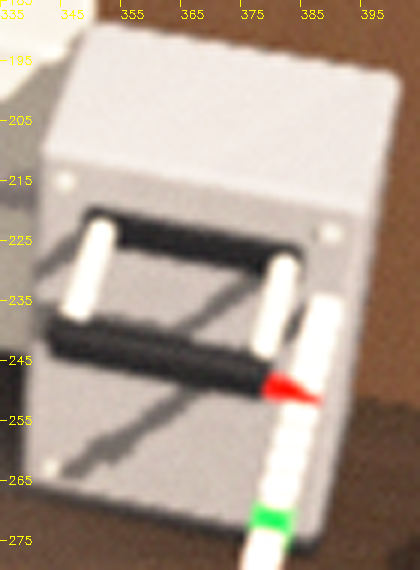

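Run:
```python
from h import *
T=dict(np.load("top0.npz"));S=dict(np.load("side0.npz"))
def show(n,a,b):print(n,*[np.round(v,4) for v in tri(T,a,S,b)])
H=[plane(T,p,.24) for p in((352.5,206.7),(410.3,203),(351.5,172.5),(407.5,169.7))];print(np.round(H,4))
print("yaw f",np.degrees(np.arctan2(-(H[0]-H[1])[0],(H[0]-H[1])[1])),"b",np.degrees(np.arctan2(-(H[2]-H[3])[0],(H[2]-H[3])[1])),
 [np.degrees(np.arctan2((H[i+2]-H[i])[1],(H[i+2]-H[i])[0])) for i in(0,1)])
Hs=[plane(S,p,.24) for p in((342.3,210.5),(394.5,220),(351,189.5),(401.5,198.5))];print(np.round(Hs,4))
show("tipL",(296.5,266.5),(272,242));show("seatL",(296.5,262),(275.5,245.5))
show("rear L",(294.7,212.8),(289.5,208));show("rear R",(319.3,212),(311.5,212))
show("chute FR",(317.3,252),(299,253));show("chute FL",(301,252.5),(280.5,253))
show("red",(404.12,236.96),(381.9,249.52))
for n,s,roi in(("t",T,(398,250,416,272)),("s",S,(370,260,395,285))):
  a,m=cents(s,(40,60,60),(90,255,255),roi);ys,xs=np.nonzero(m);print(n,xs.mean()+roi[0],ys.mean()+roi[1],len(xs),xs.min()+roi[0],xs.max()+roi[0],ys.min()+roi[1],ys.max()+roi[1])
```

```text
[[ 0.6328 -0.098   0.24  ]
 [ 0.6414 -0.2452  0.24  ]
 [ 0.7237 -0.0969  0.24  ]
 [ 0.7302 -0.2413  0.24  ]]
yaw f 3.310436223702006 b 2.567071180590971 [np.float64(0.6977340100122879), np.float64(2.5052466854037228)]
[[ 0.6271 -0.101   0.24  ]
 [ 0.6335 -0.2412  0.24  ]
 [ 0.7183 -0.1007  0.24  ]
 [ 0.7237 -0.2422  0.24  ]]
tipL [0.4847 0.046  0.2125] 0.0017
seatL [0.5023 0.0466 0.1813] 0.0014
rear L [0.6268 0.0505 0.2073] 0.0005
rear R [ 0.6279 -0.0135  0.2092] 0.0009
chute FR [ 0.5373 -0.0062  0.1336] 0.0017
chute FL [0.5368 0.043  0.1186] 0.0089
red [ 0.562  -0.2297  0.196 ] 0.004
t 407.1578947368421 261.7631578947368 38 404 410 259 264
s 380.0810810810811 271.7837837837838 37 376 383 269 276
```

```bash
cat >> h.py <<'E'
from scipy.spatial.transform import Rotation as Rn
def goto(st,tgt,psi,jaw_axis_note=True):
    """shift in tool mm & yaw deg to put TCP at tgt with tool x axis along world angle psi (deg), mod 180"""
    R=Rn.from_rotvec(st["orientation"]).as_matrix()
    a=np.degrees(np.arctan2(R[1,0],R[0,0]))
    d=(psi-a+90)%180-90   # world ccw turn; tool y is down => turn about y is -d
    return R,a,np.round(R.T@(np.array(tgt)-st["eef_pos"])*1000,1),-d
E
python3 - <<'E'
from h import *
from plant import manip
st=manip.observe()
R,a,sh,dy=goto(st,[.548,.258,.24],23.5);print(np.round(R,3),a,sh,dy)
E
```

```text
[[ 0.257 -0.    -0.966]
 [ 0.966 -0.002  0.257]
 [-0.002 -1.    -0.   ]] 75.1155193658505 [-259.4   -3.9 -463.3] 51.6155193658505
```

```bash
cat >> h.py <<'E'
def plan(st,tgt,psi,n,jaw):
    R,a,_,dy=goto(st,tgt,psi);D=(np.array(tgt)-st["eef_pos"])/n*1000
    for i in range(n):
        print("[[%.0f,%.0f,%.0f],%.1f,%g],"%(*(R.T@D),dy/n,jaw),end="" if i%5<4 else "\n")
        R=R@Rn.from_euler("y",dy/n,degrees=True).as_matrix()
    print()
E
python3 - <<'E'
from h import *
from plant import manip
plan(manip.observe(),[.548,.258,.235],23.5,12,87)
E
```

```text
[[-22,0,-39],4.3,87],[[-19,0,-40],4.3,87],[[-16,0,-41],4.3,87],[[-12,0,-42],4.3,87],[[-9,0,-43],4.3,87],
[[-6,0,-44],4.3,87],[[-3,0,-44],4.3,87],[[1,0,-44],4.3,87],[[4,0,-44],4.3,87],[[7,0,-44],4.3,87],
[[11,0,-43],4.3,87],[[14,0,-42],4.3,87],
```

Emit:
{"method": "jog_arm", "body": {"targets": [[[-22,0,-39],4.3,87],[[-19,0,-40],4.3,87],[[-16,0,-41],4.3,87],[[-12,0,-42],4.3,87],[[-9,0,-43],4.3,87]]}}

```text
time_s: 0.72
eef_pos: [0.3258, 0.4728, 0.2361]
orientation: [-1.446, -0.728, 0.729]
wrist_force: [0.7, -0.5, 0.3]
gripper_width: 0.997
```

Emit:
{"method": "jog_arm", "body": {"targets": [[[-6,0,-44],4.3,87],[[-3,0,-44],4.3,87],[[1,0,-44],4.3,87],[[4,0,-44],4.3,87],[[7,0,-44],4.3,87]]}}

```text
time_s: 1.35
eef_pos: [0.4843, 0.3187, 0.2362]
orientation: [-1.526, -0.437, 0.438]
wrist_force: [0.9, -0.1, -0.3]
gripper_width: 1.001
```

Emit:
{"method": "jog_arm", "body": {"targets": [[[11,0,-43],4.3,87],[[14,0,-42],4.3,87],[[0,0,0],0,87]]}}

```text
time_s: 1.72
eef_pos: [0.5503, 0.2539, 0.2361]
orientation: [-1.55, -0.316, 0.316]
wrist_force: [-0.2, 0.6, -0.3]
gripper_width: 0.999
```

Run:
```python
from h import *
from plant import manip
st=manip.observe();print(st["time_s"],st["eef_pos"],st["joint_pos"])
print(goto(st,[.548,.258,.160],23.5))
s=manip.snapshot("side"); cv2.imwrite("pics/s1.png",s["pixels"][:,:,::-1])
```

```text
1.725 [0.55033422 0.25388149 0.2361112 ] [-0.77272263  0.23119425  0.34936194  1.57965065 -0.07769163  1.3453264
 -0.01196396]
(array([[ 9.20066272e-01,  8.03979316e-04, -3.91761928e-01],
       [ 3.91762622e-01, -2.70547189e-03,  9.20062350e-01],
       [-3.20189783e-04, -9.99996017e-01, -2.80418248e-03]]), np.float64(23.06422067220781), array([-0.5, 76.1,  4.9]), np.float64(-0.43577932779219))
```

View pics/s1.png

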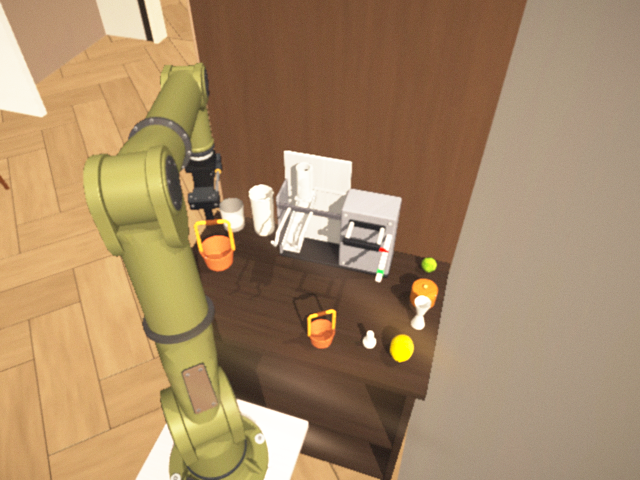

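Emit:
{"method": "jog_arm", "body": {"targets": [[[0,10,5],0,60],[[0,30,0],0,60],[[0,36,0],0,60],[[0,0,0],0,60]]}}

```text
time_s: 2.28
eef_pos: [0.5422, 0.2641, 0.1569]
orientation: [-1.548, -0.319, 0.33]
wrist_force: [0.5, 0.6, 0.1]
gripper_width: 0.709
```

Run:
```python
from h import *
from plant import manip
st=manip.observe();print(st["time_s"],st["eef_pos"],goto(st,[.548,.258,.160],23.5)[1:])
for n in("side","top"):
  s=manip.snapshot(n)["pixels"][:,:,::-1]; x,y,w,h=(160,140,110,140) if n=="side" else (170,200,120,90)
  cv2.imwrite(f"pics/{n}2.png",cv2.resize(s[y:y+h,x:x+w],None,fx=4,fy=4,interpolation=cv2.INTER_CUBIC))
```

```text
2.275 [0.54215045 0.26414061 0.15692917] (np.float64(23.703252774974512), array([ 2.9, -3.1, -8. ]), np.float64(0.20325277497451566))
```

View pics/side2.png

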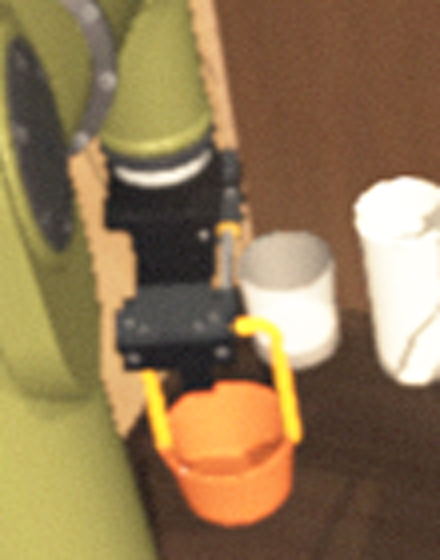

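View pics/top2.png

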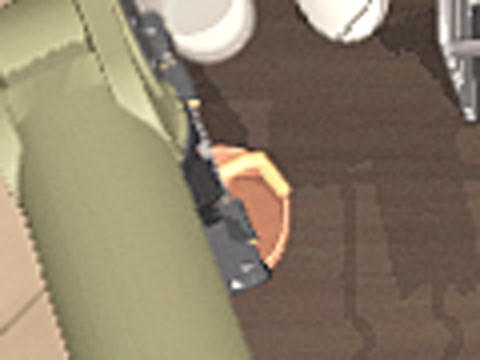

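Emit:
{"method": "jog_arm", "body": {"targets": [[[0,0,0],0,60],[[0,0,0],0,60]]}}

```text
time_s: 2.62
eef_pos: [0.5464, 0.2638, 0.162]
orientation: [-1.546, -0.324, 0.32]
wrist_force: [1.1, 0.5, 1.2]
gripper_width: 0.689
```

Run:
```python
from h import *
from plant import manip
st=manip.observe();print(st["time_s"],st["eef_pos"],goto(st,[.548,.258,.160],23.5)[1:],Rn.from_rotvec(st["orientation"]).as_matrix().round(3),np.abs(st["joint_velocities"]).max(),st["joint_pos"])
```

```text
2.625 [0.54644934 0.26378183 0.16204931] (np.float64(23.524117751479316), array([-0.9,  2. , -5.9]), np.float64(0.02411775147930939)) [[ 0.917  0.002 -0.399]
 [ 0.399  0.001  0.917]
 [ 0.002 -1.     0.   ]] 0.006153199675323825 [-0.77510276  0.27880603  0.33517894  1.67399775 -0.09759701  1.20267273
 -0.00640298]
```

Emit:
{"method": "jog_arm", "body": {"targets": [[[-1,2,-6],0,60],[[0,0,0],0,60],[[0,0,0],0,40]]}}

```text
time_s: 3.0
eef_pos: [0.5473, 0.2572, 0.1586]
orientation: [-1.547, -0.322, 0.322]
wrist_force: [-0.5, -0.3, -0.5]
gripper_width: 0.641
```

Run:
```python
from h import *
from plant import manip
st=manip.observe();print(st["time_s"],st["eef_pos"],goto(st,[.548,.258,.160],23.5)[1:])
```

```text
3.0 [0.54731721 0.25718401 0.15860414] (np.float64(23.488968513211965), array([ 1. , -1.4,  0.5]), np.float64(-0.011031486788027678))
```

Emit:
{"method": "jog_arm", "body": {"targets": [[[0,-1,0],0,25],[[0,0,0],0,5],[[0,0,0],0,5],[[0,0,0],0,5],[[0,0,0],0,5]]}}

```text
time_s: 3.62
eef_pos: [0.5472, 0.2573, 0.1594]
orientation: [-1.547, -0.322, 0.322]
wrist_force: [-0.5, 1.0, 1.0]
gripper_width: 0.147
```

Run:
```python
from h import *
from plant import manip
st=manip.observe();print(st["time_s"],st["eef_pos"],st["gripper_width"]*87)
s=manip.snapshot("side")["pixels"][:,:,::-1]
cv2.imwrite("pics/side3.png",cv2.resize(s[140:280,160:270],None,fx=4,fy=4,interpolation=cv2.INTER_CUBIC))
```

```text
3.625 [0.54722642 0.25730282 0.15943131] 12.825684501460936
```

View pics/side3.png

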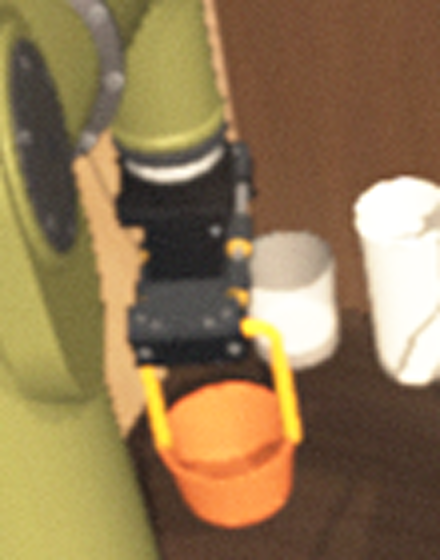

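Emit:
{"method": "jog_arm", "body": {"targets": [[[0,-10,0],0,5],[[0,-20,0],0,5],[[0,-25,0],0,5],[[0,-16,0],0,5],[[0,0,0],0,5]]}}

```text
time_s: 4.3
eef_pos: [0.5479, 0.2577, 0.232]
orientation: [-1.546, -0.324, 0.32]
wrist_force: [0.4, 0.1, -3.0]
gripper_width: 0.146
```

Run:
```python
from h import *
from plant import manip
st=manip.observe();print(st["time_s"],st["eef_pos"],st["gripper_width"]*87,st["wrist_force"])
plan(st,[.440,.0114,.2295],2.5,10,5)
s=manip.snapshot("side")["pixels"][:,:,::-1]
cv2.imwrite("pics/side4.png",s)
```

```text
4.3 [0.54794808 0.2576979  0.23204217] 12.71234761361866 [ 0.37916195  0.05918356 -2.95735057]
[[-20,0,-18],2.1,5],[[-19,0,-19],2.1,5],[[-18,0,-20],2.1,5],[[-18,0,-20],2.1,5],[[-17,0,-21],2.1,5],
[[-16,0,-22],2.1,5],[[-15,0,-22],2.1,5],[[-14,0,-23],2.1,5],[[-14,0,-23],2.1,5],[[-13,0,-24],2.1,5],
```

View pics/side4.png

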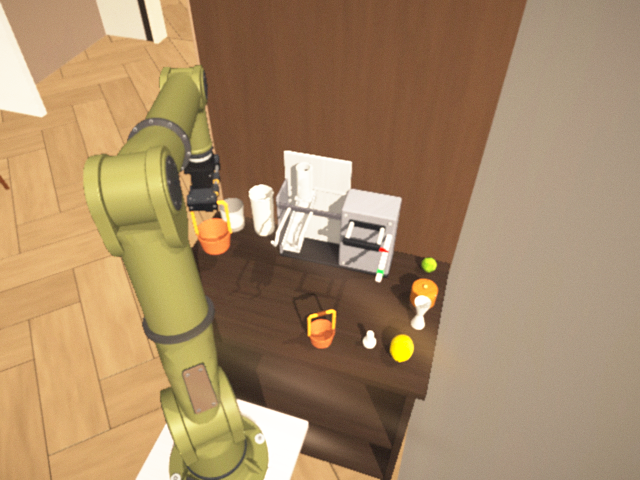

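Emit:
{"method": "jog_arm", "body": {"targets": [[[-28,0,-14],2.1,5],[[-28,0,-15],2.1,5],[[-27,0,-16],2.1,5],[[-26,0,-17],2.1,5],[[-26,0,-18],2.1,5]]}}

```text
time_s: 4.97
eef_pos: [0.4448, 0.136, 0.2292]
orientation: [-1.564, -0.176, 0.179]
wrist_force: [-0.7, 0.4, -2.3]
gripper_width: 0.14
```

Run:
```python
from h import *
from plant import manip
st=manip.observe();print(st["time_s"],st["eef_pos"],st["joint_pos"])
plan(st,[.440,.0114,.2295],2.5,5,5)
```

```text
4.975 [0.44476709 0.1359755  0.22924876] [-0.75474976 -0.08605572  0.38132353  1.90959271  0.03336289  1.31423306
 -0.15724365]
[[-7,-0,-24],2.1,5],[[-6,-0,-24],2.1,5],[[-5,-0,-24],2.1,5],[[-4,-0,-25],2.1,5],[[-3,-0,-25],2.1,5],
```

Emit:
{"method": "jog_arm", "body": {"targets": [[[-6,0,-24],2.1,5],[[-5,0,-24],2.1,5],[[-4,0,-24],2.1,5],[[-2,0,-25],2.1,5],[[-1,0,-25],2.1,5]]}}

```text
time_s: 5.6
eef_pos: [0.4473, 0.0116, 0.2306]
orientation: [-1.571, -0.032, 0.032]
wrist_force: [0.8, 0.0, -2.0]
gripper_width: 0.145
```

Emit:
{"method": "jog_arm", "body": {"targets": [[[0,0,0],0,5],[[0,0,0],0,5]]}}

```text
time_s: 5.85
eef_pos: [0.4471, 0.0137, 0.2305]
orientation: [-1.57, -0.034, 0.034]
wrist_force: [0.1, -0.1, -2.9]
gripper_width: 0.147
```

Run:
```python
from h import *
from plant import manip
st=manip.observe();print(st["time_s"],st["eef_pos"],st["joint_pos"],goto(st,[.447,.0114,.2245],2.5)[1:])
for n in("side","top"):
  s=manip.snapshot(n); np.savez(f"{n}5.npz",**s); s=s["pixels"][:,:,::-1];x,y,w,h=(220,150,150,150) if n=="side" else (250,200,120,100)
  cv2.imwrite(f"pics/{n}5.png",cv2.resize(s[y:y+h,x:x+w],None,fx=4 if n=="side" else 6,fy=4 if n=="side" else 6,interpolation=cv2.INTER_CUBIC))
```

```text
5.85 [0.4471099  0.01369355 0.2305421 ] [-0.63647587 -0.14650714  0.50259763  1.94875897  0.0719768   1.321979
 -0.11228262] (np.float64(2.513994553149204), array([-0.2,  6. , -2.3]), np.float64(0.01399455314920317))
```

View pics/side5.png

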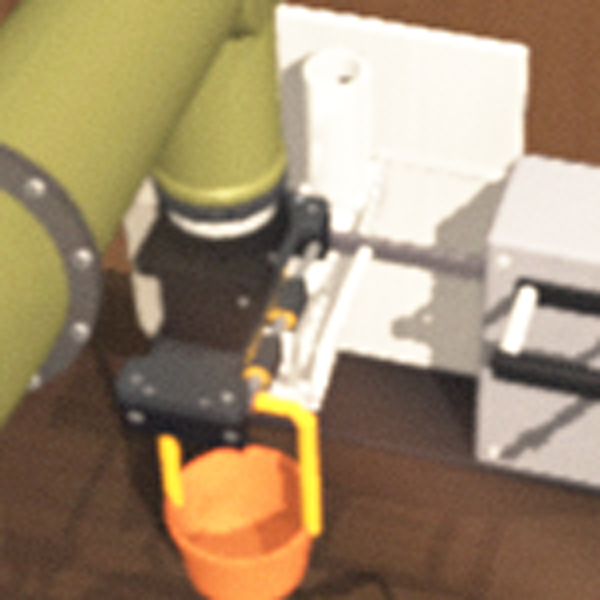

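View pics/top5.png

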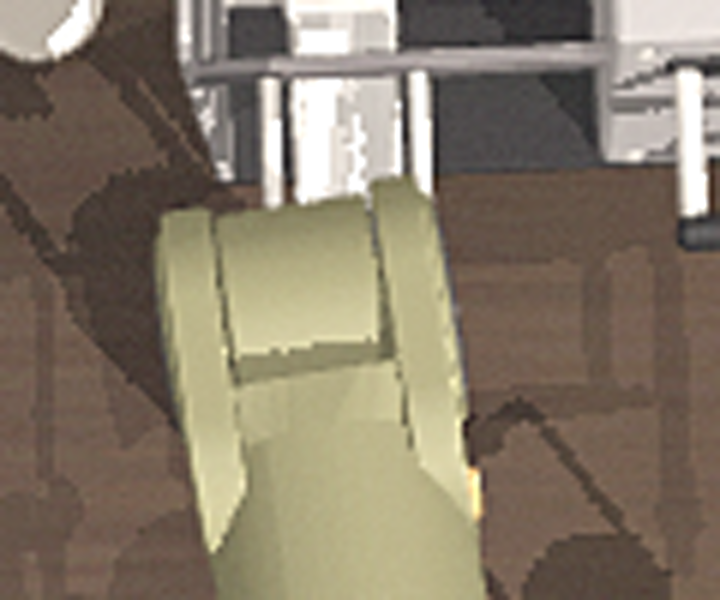

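Run:
```python
from h import *
S=dict(np.load("side5.npz"))
im=np.ascontiguousarray(S["pixels"])
cv2.imwrite("pics/s5z.png",cv2.resize(im[230:305,250:325,::-1],None,fx=8,fy=8,interpolation=cv2.INTER_CUBIC))
y=np.array([-np.sin(np.radians(2.5)),np.cos(np.radians(2.5)),0])
for c in ([.4474,.0137,.2355],):
  for o in(-45,45,-18,18):
    print(o,np.round(proj(S,np.array(c)+y*o/1e3),1))
for nm,X in dict(tipL=(.4857,.0452,.2125),tipR=(.4885,-.0188,.2125),seatL=(.5055,.046,.186),rearL=(.627,.0505,.2073)).items(): print(nm,np.round(proj(S,X),1))
```

```text
-45 [295.7 252.1]
45 [261.4 245.2]
-18 [285.3 250. ]
18 [271.6 247.2]
tipL [272.8 241.8]
tipR [296.4 246.5]
seatL [275.8 243.5]
rearL [289.4 208. ]
```

View pics/s5z.png

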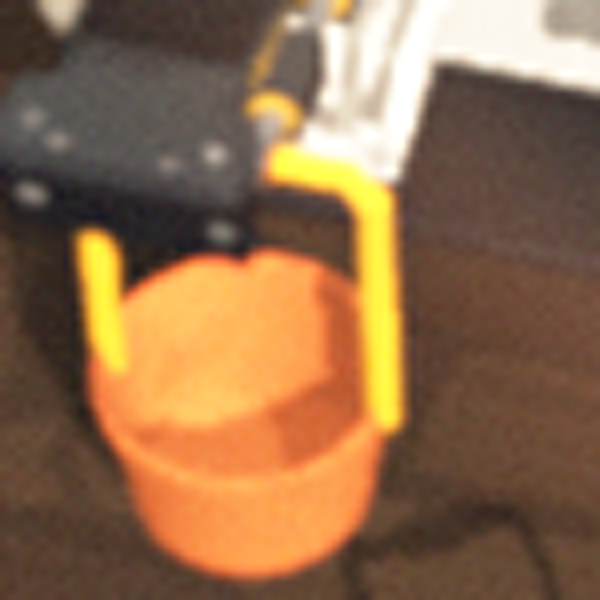

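Run:
```python
from h import *
def legs(f,roi):
    S=dict(np.load(f));x0,y0,x1,y1=roi
    h=cv2.cvtColor(np.ascontiguousarray(S["pixels"][y0:y1,x0:x1]),cv2.COLOR_RGB2HSV).astype(int)
    m=(h[...,0]>=20)&(h[...,0]<=34)&(h[...,1]>120)&(h[...,2]>150)
    for r in range(m.shape[0]):
        xs=np.nonzero(m[r])[0]
        if len(xs):
            g=np.split(xs,np.nonzero(np.diff(xs)>2)[0]+1); print(y0+r,[(int(q[0]+x0),int(q[-1]+x0)) for q in g],end="; ")
    print();return S
S=legs("side0.npz",(190,212,245,260))
def pred(c,psi):
    y=np.array([-np.sin(np.radians(psi)),np.cos(np.radians(psi)),0])
    for o,z in((-45,0),(45,0),(-45,-.05),(45,-.05),(-47,-.09),(47,-.09)): print(o,z,np.round(proj(S,np.array(c)+y*o/1e3+[0,0,z]),1))
pred([.548,.258,.165],23.5)
legs("side5.npz",(250,240,310,310));pred([.4475,.0142,.2355],2.5)
```

```text
219 [(219, 222)]; 220 [(200, 203), (217, 225)]; 221 [(196, 205), (217, 227)]; 222 [(195, 205), (217, 228)]; 223 [(195, 205), (218, 221), (227, 229)]; 224 [(194, 204), (228, 229)]; 225 [(194, 198), (228, 229)]; 226 [(194, 197), (228, 229)]; 227 [(194, 197), (228, 229)]; 228 [(194, 197), (228, 230)]; 229 [(194, 197), (228, 231)]; 230 [(194, 197), (228, 231)]; 231 [(195, 198), (229, 231)]; 232 [(195, 198), (229, 231)]; 233 [(195, 198), (229, 232)]; 234 [(195, 198), (229, 232)]; 235 [(196, 198), (229, 232)]; 236 [(196, 199), (229, 232)]; 237 [(196, 199), (230, 232)]; 238 [(196, 199), (230, 232)]; 239 [(197, 199), (230, 233)]; 240 [(197, 200), (230, 233)]; 241 [(197, 200), (230, 233)]; 242 [(197, 200), (230, 233)]; 243 [(198, 200), (231, 233)]; 244 [(198, 201), (231, 233)]; 245 [(198, 201), (231, 234)]; 246 [(198, 201), (231, 234)]; 247 [(199, 201), (231, 234)]; 248 [(199, 202), (232, 234)]; 249 [(199, 202), (233, 234)]; 250 [(200, 202)]; 251 [(200, 202)]; 
-45 0 [227.6 220.8]
45 0 [195.7 222.9]
-45 -0.05 [229.7 233.2]
45 -0.05 [198.6 235.4]
-47 -0.09 [232.  242.7]
47 -0.09 [200.1 245. ]

[... 357 characters left out ...]
]; 263 [(261, 264), (295, 298)]; 264 [(261, 264), (295, 298)]; 265 [(261, 264), (295, 298)]; 266 [(261, 264), (295, 298)]; 267 [(261, 264), (295, 298)]; 268 [(261, 264), (295, 298)]; 269 [(261, 265), (295, 299)]; 270 [(261, 265), (295, 299)]; 271 [(262, 265), (296, 299)]; 272 [(262, 265), (296, 299)]; 273 [(262, 265), (296, 299)]; 274 [(263, 265), (296, 299)]; 275 [(263, 265), (296, 299)]; 276 [(264, 264), (296, 299)]; 277 [(296, 299)]; 278 [(296, 299)]; 279 [(276, 276), (296, 299)]; 280 [(276, 276), (296, 299)]; 281 [(273, 276), (297, 299)]; 282 [(297, 299)]; 
-45 0 [295.5 252. ]
45 0 [261.3 245.1]
-45 -0.05 [296.1 265.4]
45 -0.05 [262.7 258.5]
-47 -0.09 [297.2 275.7]
47 -0.09 [263.1 268.5]
```

Run:
```python
from h import *
T=dict(np.load("top0.npz"))
g=cv2.cvtColor(np.ascontiguousarray(T["pixels"]),cv2.COLOR_RGB2GRAY).astype(float)
L=[];Rr=[]
for r in range(214,266,3):
    def c(a,b):
        w=g[r,a:b]; w=np.clip(w-120,0,None);return (w*np.arange(a,b)).sum()/w.sum()
    l=c(291,300) if 0 else None
    # per-row edges
    xs=np.nonzero(g[r,288:300]>150)[0]+288; ys=np.nonzero(g[r,317:328]>150)[0]+317
    if len(xs)and len(ys):
        print(r,xs.min(),xs.max(),ys.min(),ys.max(),np.round(plane(T,(xs.mean(),r),.209)[:2],4),np.round(plane(T,(ys.mean(),r),.209)[:2],4))
```

```text
214 293 299 318 321 [0.6231 0.0476] [ 0.6224 -0.0135]
217 294 299 318 321 [0.6151 0.0461] [ 0.6144 -0.0135]
220 294 299 318 321 [0.6071 0.0471] [ 0.6065 -0.0135]
223 294 299 319 321 [0.5992 0.0471] [ 0.5985 -0.0147]
226 294 299 319 321 [0.5912 0.0471] [ 0.5906 -0.0147]
229 288 299 319 321 [0.5833 0.0512] [ 0.5827 -0.0147]
232 294 299 317 321 [0.5754 0.047 ] [ 0.5748 -0.0127]
235 294 299 317 321 [0.5675 0.047 ] [ 0.5669 -0.0127]
238 294 299 317 322 [0.5596 0.0465] [ 0.5591 -0.0141]
241 294 297 317 322 [0.5518 0.0482] [ 0.5512 -0.014 ]
244 294 297 317 322 [0.544  0.0482] [ 0.5434 -0.014 ]
247 294 297 317 322 [0.5361 0.0482] [ 0.5356 -0.0145]
250 294 297 317 322 [0.5283 0.0481] [ 0.5278 -0.0144]
253 295 297 320 322 [0.5205 0.0468] [ 0.52  -0.017]
256 295 298 320 322 [0.5127 0.0455] [ 0.5122 -0.0169]
259 295 298 320 323 [0.505  0.0455] [ 0.5044 -0.0182]
262 295 298 320 323 [0.4972 0.0455] [ 0.4967 -0.0181]
265 295 297 320 322 [0.4895 0.0467] [ 0.489  -0.0168]
```

Run:
```python
from h import *
S=dict(np.load("side0.npz"))
for p,z in(((277.3,232),.207),((275.2,245),.186),((275.2,246),.183),((272,242),.212),((271.5,240.5),.215)): print(p,z,np.round(plane(S,p,z),4))
from plant import manip
st=manip.observe();print(st["eef_pos"],goto(st,[.447,.0109,.2250],2.4)[1:],goto(st,[.507,.0135,.2250],2.4)[1:])
```

```text
(277.3, 232) 0.207 [0.528 0.049 0.207]
(275.2, 245) 0.186 [0.5    0.0455 0.186 ]
(275.2, 246) 0.183 [0.4992 0.0453 0.183 ]
(272, 242) 0.212 [0.4847 0.0469 0.212 ]
(271.5, 240.5) 0.215 [0.4867 0.0489 0.215 ]
[0.4470499  0.0141724  0.23051215] (np.float64(2.5894672279933655), array([-0.2,  5.5, -3.3]), np.float64(0.18946722799336158)) (np.float64(2.5894672279933655), array([59.9,  5.5, -3.4]), np.float64(0.18946722799336158))
```

Emit:
{"method": "jog_arm", "body": {"targets": [[[0,5,-3],0,5],[[10,0,0],0,5],[[15,0,0],0,5],[[15,0,0],0,5],[[10,0,0],0,5]]}}

```text
time_s: 6.58
eef_pos: [0.4982, 0.0128, 0.2254]
orientation: [-1.571, -0.035, 0.035]
wrist_force: [0.8, -0.2, -2.6]
gripper_width: 0.145
```

Emit:
{"method": "jog_arm", "body": {"targets": [[[9,0,0],0,5],[[0,0,0],0,5],[[0,0,0],0,5]]}}

```text
time_s: 6.95
eef_pos: [0.5058, 0.013, 0.2254]
orientation: [-1.57, -0.034, 0.035]
wrist_force: [-0.5, -1.8, -2.5]
gripper_width: 0.142
```

Run:
```python
from h import *
from plant import manip
st=manip.observe();print(st["time_s"],st["eef_pos"],st["wrist_force"],goto(st,[.506,.0135,.2250],2.4)[1:])
for n in("side","top"):
  s=manip.snapshot(n); np.savez(f"{n}6.npz",**s); s=s["pixels"][:,:,::-1]
  x,y,w,h=(230,190,100,100) if n=="side" else (250,200,120,80)
  cv2.imwrite(f"pics/{n}6.png",cv2.resize(s[y:y+h,x:x+w],None,fx=6,fy=6,interpolation=cv2.INTER_CUBIC))
```

```text
6.95 [0.50580368 0.01298469 0.22544323] [-0.51066144 -1.79645496 -2.50247359] (np.float64(2.514615006517688), array([0.2, 0.4, 0.5]), np.float64(0.1146150065176812))
```

View pics/side6.png

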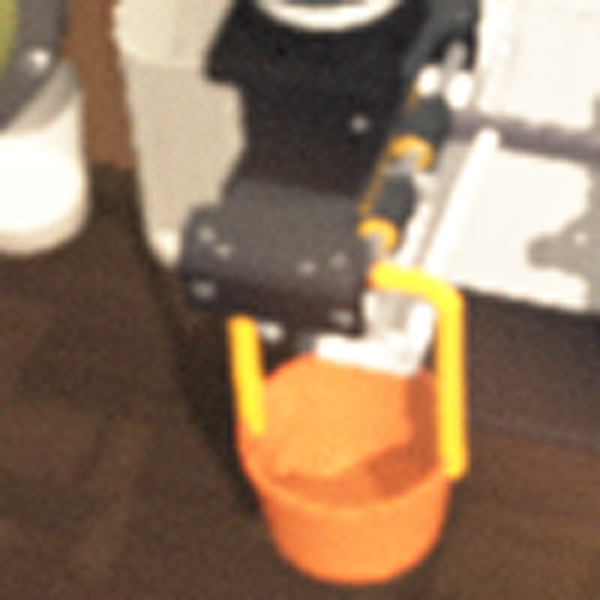

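View pics/top6.png

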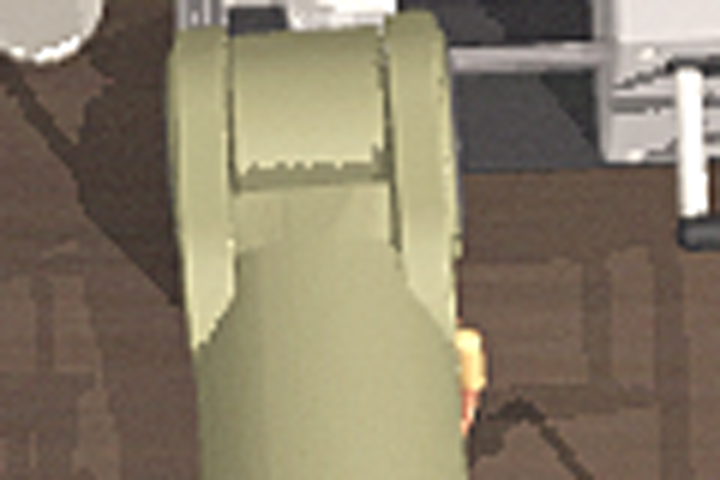

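Emit:
{"method": "jog_arm", "body": {"targets": [[[0,8,0],0,5],[[0,8,0],0,5],[[0,6,0],0,5],[[0,0,0],0,5]]}}

```text
time_s: 7.55
eef_pos: [0.5056, 0.013, 0.2028]
orientation: [-1.571, -0.033, 0.036]
wrist_force: [-0.5, 0.2, -2.2]
gripper_width: 0.148
```

Emit:
{"method": "jog_arm", "body": {"targets": [[[0,4,0],0,5],[[0,3,0],0,5],[[0,2,0],0,5],[[0,0,0],0,5]]}}

```text
time_s: 8.05
eef_pos: [0.5061, 0.013, 0.1944]
orientation: [-1.571, -0.034, 0.035]
wrist_force: [-0.4, 0.2, -1.5]
gripper_width: 0.146
```

Emit:
{"method": "jog_arm", "body": {"targets": [[[0,2,0],0,5],[[0,2,0],0,5],[[0,0,0],0,5]]}}

```text
time_s: 8.43
eef_pos: [0.507, 0.0131, 0.191]
orientation: [-1.57, -0.036, 0.033]
wrist_force: [2.2, -0.4, -2.4]
gripper_width: 0.144
```

Emit:
{"method": "jog_arm", "body": {"targets": [[[0,2,0],0,5],[[0,0,0],0,5]]}}

```text
time_s: 8.68
eef_pos: [0.5076, 0.0132, 0.1894]
orientation: [-1.57, -0.037, 0.032]
wrist_force: [5.7, 0.5, 1.2]
gripper_width: 0.147
```

Emit:
{"method": "jog_arm", "body": {"targets": [[[3,0,0],0,5],[[0,0,0],0,5]]}}

```text
time_s: 8.93
eef_pos: [0.5087, 0.0132, 0.1887]
orientation: [-1.571, -0.034, 0.036]
wrist_force: [-0.0, 1.0, 4.9]
gripper_width: 0.143
```

Emit:
{"method": "jog_arm", "body": {"targets": [[[0,2,0],0,5],[[0,0,0],0,5]]}}

```text
time_s: 9.18
eef_pos: [0.5088, 0.0132, 0.1884]
orientation: [-1.57, -0.034, 0.035]
wrist_force: [-4.6, 0.5, 14.2]
gripper_width: 0.144
```

Run:
```python
from h import *
from plant import manip
st=manip.observe();print(st["time_s"],st["eef_pos"],st["wrist_force"],st["wrist_torque"])
for n in("side",):
  s=manip.snapshot(n); np.savez(f"{n}7.npz",**s); s=s["pixels"][:,:,::-1]
  x,y,w,h=(230,190,100,100) 
  cv2.imwrite(f"pics/{n}7.png",cv2.resize(s[y:y+h,x:x+w],None,fx=6,fy=6,interpolation=cv2.INTER_CUBIC))
```

```text
9.175 [0.50883303 0.01318465 0.1884215 ] [-4.55228735  0.46549803 14.23987013] [-0.05921997  1.13827258 -0.0308345 ]
```

View pics/side7.png

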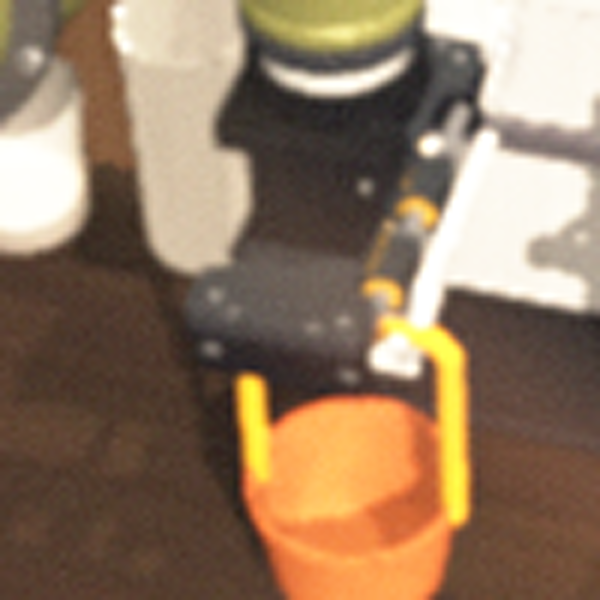

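Emit:
{"method": "jog_arm", "body": {"targets": [[[-1,-2,0],0,5],[[0,0,0],0,5],[[0,0,0],0,16],[[0,0,0],0,24],[[0,0,0],0,40]]}}

```text
time_s: 9.85
eef_pos: [0.5075, 0.013, 0.1879]
orientation: [-1.571, -0.033, 0.036]
wrist_force: [-0.4, -0.3, -0.3]
gripper_width: 0.312
```

Emit:
{"method": "jog_arm", "body": {"targets": [[[0,0,0],0,40],[[0,0,0],0,40]]}}

```text
time_s: 10.1
eef_pos: [0.508, 0.0131, 0.1885]
orientation: [-1.571, -0.034, 0.035]
wrist_force: [-0.7, 0.5, 0.3]
gripper_width: 0.442
```

Run:
```python
from h import *
from plant import manip
st=manip.observe();print(st["time_s"],st["eef_pos"],st["wrist_force"],st["gripper_width"]*87)
for n in("side",):
  s=manip.snapshot(n); np.savez(f"{n}8.npz",**s); s=s["pixels"][:,:,::-1]
  x,y,w,h=(230,190,100,100) 
  cv2.imwrite(f"pics/{n}8.png",cv2.resize(s[y:y+h,x:x+w],None,fx=6,fy=6,interpolation=cv2.INTER_CUBIC))
```

```text
10.1 [0.50801831 0.01309636 0.18846389] [-0.712502    0.54017074  0.25932113] 38.48478266919726
```

View pics/side8.png

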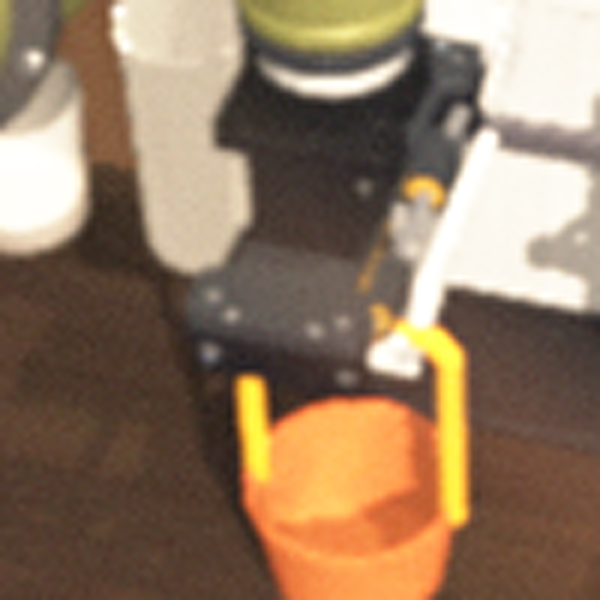

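Emit:
{"method": "jog_arm", "body": {"targets": [[[0,-8,0],0,40],[[0,-15,0],0,40],[[0,-25,0],0,40],[[0,-35,0],0,40],[[0,-20,0],0,40]]}}

```text
time_s: 10.78
eef_pos: [0.5089, 0.013, 0.2947]
orientation: [-1.57, -0.037, 0.032]
wrist_force: [0.3, -0.2, -0.3]
gripper_width: 0.46
```

Run:
```python
from h import *
from plant import manip
st=manip.observe();print(st["time_s"],st["eef_pos"],st["wrist_force"])
T=dict(np.load("top0.npz"));S=dict(np.load("side0.npz"))
print("green",tri(T,(407.2,261.7),S,(380.1,271.8)))
plan(st,[.556,-.175,.285],2.4,5,45)
for n in("side",):
  s=manip.snapshot(n); s=s["pixels"][:,:,::-1]
  x,y,w,h=(230,160,130,120) 
  cv2.imwrite(f"pics/{n}9.png",cv2.resize(s[y:y+h,x:x+w],None,fx=5,fy=5,interpolation=cv2.INTER_CUBIC))
```

```text
10.775 [0.50893365 0.01301896 0.29472159] [ 0.25127836 -0.20464164 -0.32845358]
green (array([ 0.5004805 , -0.23906113,  0.17863591]), np.float64(0.001234642285077668))
[[8,2,-38],0.0,45],[[8,2,-38],0.0,45],[[8,2,-38],0.0,45],[[8,2,-38],0.0,45],[[8,2,-38],0.0,45],
```

View pics/side9.png

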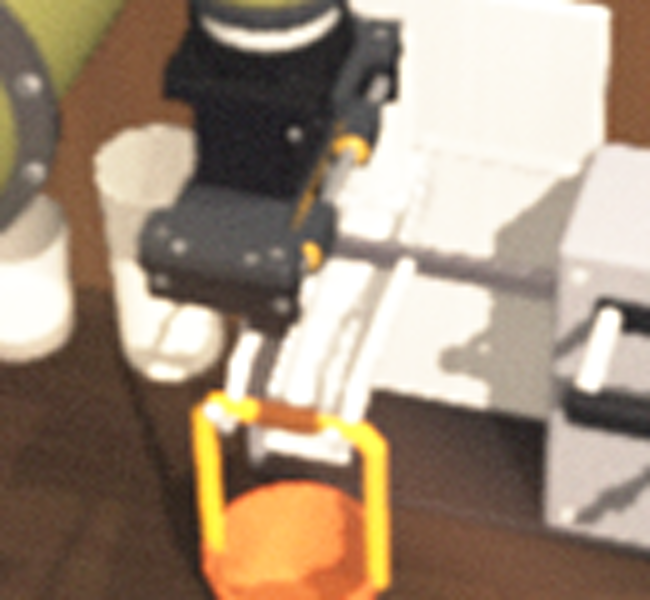

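Emit:
{"method": "jog_arm", "body": {"targets": [[[8,0,-38],0,45],[[8,0,-38],0,45],[[8,0,-38],0,45],[[8,0,-38],0,45],[[8,0,-36],0,45]]}}

```text
time_s: 11.45
eef_pos: [0.5566, -0.1742, 0.292]
orientation: [-1.57, -0.035, 0.034]
wrist_force: [0.8, 0.3, 0.3]
gripper_width: 0.514
```

Emit:
{"method": "jog_arm", "body": {"targets": [[[0,0,0],0,45],[[0,0,0],0,45]]}}

```text
time_s: 11.7
eef_pos: [0.5564, -0.1722, 0.2916]
orientation: [-1.57, -0.035, 0.035]
wrist_force: [-0.6, 1.1, 0.8]
gripper_width: 0.515
```

Run:
```python
from h import *
from plant import manip
st=manip.observe();print(st["time_s"],st["eef_pos"],st["wrist_force"],st["joint_pos"],goto(st,[.5598,-.175,.198],2.4)[1:])
for n in("side","top"):
  s=manip.snapshot(n); s=s["pixels"][:,:,::-1]
  x,y,w,h=(250,110,150,150) if n=="side" else (250,150,180,120)
  cv2.imwrite(f"pics/{n}10.png",cv2.resize(s[y:y+h,x:x+w],None,fx=4,fy=4,interpolation=cv2.INTER_CUBIC))
```

```text
11.7 [ 0.55636367 -0.17216964  0.2915571 ] [-0.56682388  1.11230752  0.82262447] [-0.39092459  0.18139583  0.744886    1.56411017 -0.12432371  1.44480587
  0.40580886] (np.float64(2.5403307240420054), array([ 3.3, 93.6, -3.1]), np.float64(0.14033072404200198))
```

View pics/side10.png

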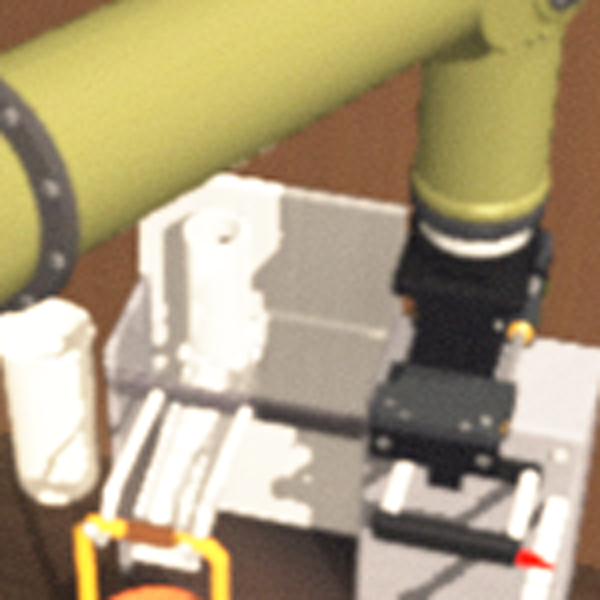

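View pics/top10.png

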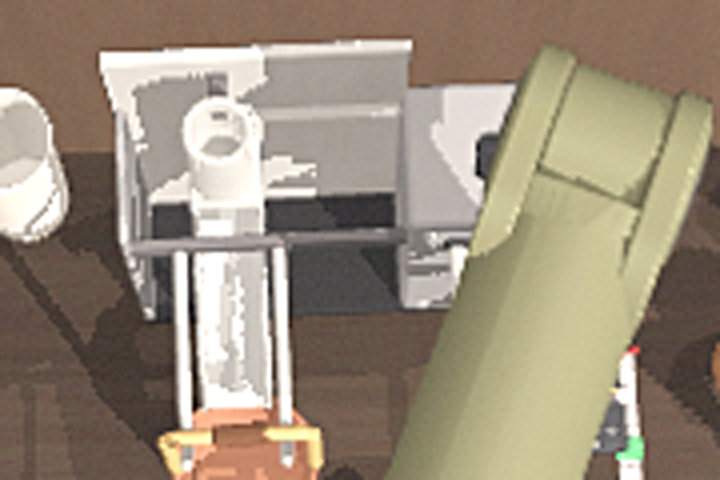

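Emit:
{"method": "jog_arm", "body": {"targets": [[[3,25,-3],0,45],[[0,25,0],0,45],[[0,15,0],0,45],[[0,0,0],0,45],[[0,0,0],0,45]]}}

```text
time_s: 12.42
eef_pos: [0.56, -0.1757, 0.2276]
orientation: [-1.571, -0.036, 0.034]
wrist_force: [1.0, -0.2, 0.1]
gripper_width: 0.514
```

Run:
```python
from h import *
from plant import manip
st=manip.observe();print(st["time_s"],st["eef_pos"],st["wrist_force"],goto(st,[.5598,-.175,.198],2.4)[1:])
for n in("side",):
  s=manip.snapshot(n); s=s["pixels"][:,:,::-1]
  x,y,w,h=(325,180,80,80)
  cv2.imwrite(f"pics/{n}11.png",cv2.resize(s[y:y+h,x:x+w],None,fx=7,fy=7,interpolation=cv2.INTER_CUBIC))
```

```text
12.425 [ 0.56000992 -0.17569875  0.22755275] [ 0.99345392 -0.19282787  0.05402222] (np.float64(2.544845957764965), array([-0.2, 29.6,  0.7]), np.float64(0.14484595776497144))
```

View pics/side11.png

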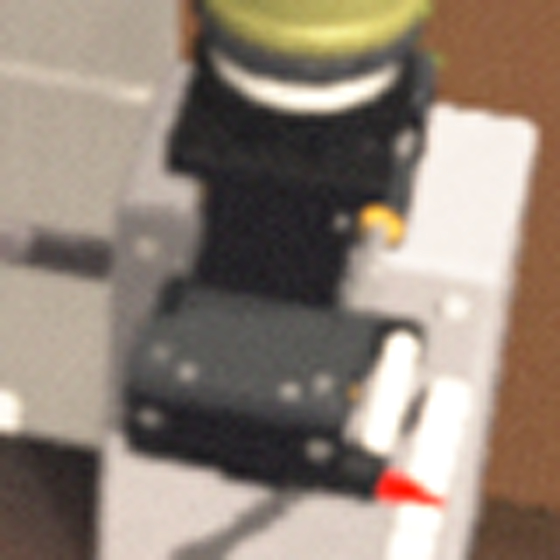

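Emit:
{"method": "jog_arm", "body": {"targets": [[[0,10,0],0,45],[[0,9,0],0,45],[[0,0,0],0,45]]}}

```text
time_s: 12.85
eef_pos: [0.5588, -0.1756, 0.2064]
orientation: [-1.57, -0.033, 0.036]
wrist_force: [-0.4, -0.3, 0.3]
gripper_width: 0.521
```

Emit:
{"method": "jog_arm", "body": {"targets": [[[0,5,0],0,45],[[0,5,0],0,45],[[0,0,0],0,45]]}}

```text
time_s: 13.22
eef_pos: [0.5592, -0.1758, 0.1971]
orientation: [-1.57, -0.034, 0.035]
wrist_force: [-0.1, -0.8, 0.0]
gripper_width: 0.517
```

Clear of the housing, so I close on the bar.

Emit:
{"method": "jog_arm", "body": {"targets": [[[0,0,0],0,20],[[0,0,0],0,5],[[0,0,0],0,5],[[0,0,0],0,5],[[0,0,0],0,5]]}}

```text
time_s: 13.85
eef_pos: [0.56, -0.1758, 0.1977]
orientation: [-1.571, -0.035, 0.033]
wrist_force: [1.7, -0.1, -0.4]
gripper_width: 0.155
```

Run:
```python
from h import *
from plant import manip
st=manip.observe();print(st["time_s"],st["eef_pos"],st["wrist_force"],st["gripper_width"]*87)
for n,roi in(("side",(360,230,400,290)),("top",(390,220,425,285))):
  s=manip.snapshot(n);np.savez(n+"12.npz",**s);p=s["pixels"][:,:,::-1]
  cv2.imwrite(f"pics/{n}12.png",cv2.resize(p[roi[1]-30:roi[3],roi[0]-30:roi[2]],None,fx=6,fy=6,interpolation=cv2.INTER_CUBIC))
  print(n,[ (a[0],a[1]) for a in cents(s,(0,120,120),(8,255,255),roi)[0]],[(a[0],a[1]) for a in cents(s,(40,60,60),(90,255,255),roi)[0]])
```

```text
13.85 [ 0.55995698 -0.17581682  0.19766472] [ 1.7367323  -0.12567772 -0.40424805] 13.521992587434232
side [(np.int32(31), array([381.71, 249.48]))] [(np.int32(36), array([380.08, 271.75]))]
top [(np.int32(9), array([407.33, 237.  ]))] [(np.int32(38), array([407.16, 261.76]))]
```

View pics/side12.png

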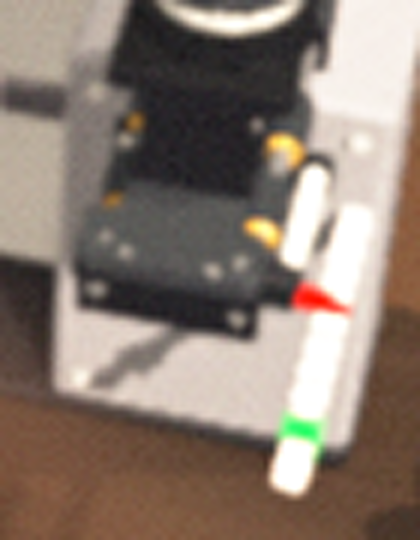

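View pics/top12.png

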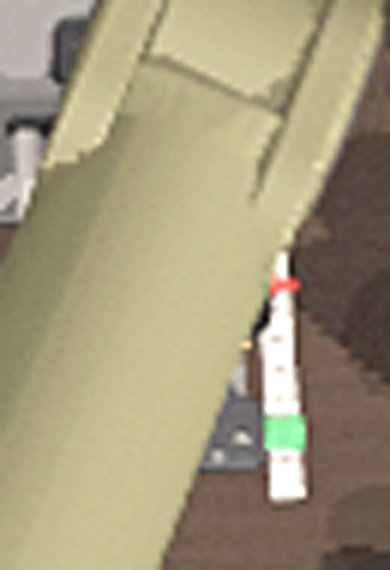

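Run:
```python
from h import *
T=dict(np.load("top12.npz"));S=dict(np.load("side12.npz"))
a=np.array([np.cos(np.radians(2.4)),np.sin(np.radians(2.4)),0])
tip,e=tri(T,(409.3,237.2),S,(388,251.3));print("tip",tip,e)
mk,e=tri(T,(407.16,261.76),S,(380.08,271.75));print("mark",mk,e,"travel",(tip-mk)@a)
for zt in(.190,.196,.200):
  for zm in(.176,.182):
    print(zt,zm,"top",(plane(T,(408.5,237.1),zt)-plane(T,(407.16,261.76),zm))@a,"side",(plane(S,(387.5,251.2),zt)-plane(S,(380.08,271.75),zm))@a)
```

```text
tip [ 0.56211542 -0.2446933   0.19377333] 0.0013310531241165202
mark [ 0.50027811 -0.23896167  0.17900952] 0.0011217823147869094 travel 0.06154305519183154
0.19 0.176 top 0.06222147974704325 side 0.06245950963009392
0.19 0.182 top 0.0632189503348486 side 0.06770591393884694
0.196 0.176 top 0.060977027277331695 side 0.05674704282714537
0.196 0.182 top 0.06197449786513705 side 0.0619934471358984
0.2 0.176 top 0.06014739229752399 side 0.05293873162517981
0.2 0.182 top 0.061144862885329346 side 0.05818513593393285
```

Emit:
{"method": "jog_arm", "body": {"targets": [[[-6,0,0],0,5],[[-12,0,0],0,5],[[-12,0,0],0,5],[[-12,0,0],0,5],[[-10,0,0],0,5]]}}

```text
time_s: 14.58
eef_pos: [0.5109, -0.1776, 0.1977]
orientation: [-1.572, -0.042, 0.029]
wrist_force: [14.1, -0.9, -9.7]
gripper_width: 0.156
```

Emit:
{"method": "jog_arm", "body": {"targets": [[[-8,0,0],0,5],[[0,0,0],0,5],[[0,0,0],0,5]]}}

```text
time_s: 14.95
eef_pos: [0.5031, -0.1779, 0.1977]
orientation: [-1.572, -0.042, 0.029]
wrist_force: [13.0, -0.6, -9.2]
gripper_width: 0.161
```

```bash
cat > chk.py <<'E'
from h import *
from plant import manip
import sys
k=sys.argv[1]
st=manip.observe();print(st["time_s"],st["eef_pos"],st["wrist_force"],st["gripper_width"]*87,"travel",np.linalg.norm((st["eef_pos"]-[.55996,-.1758,.1977])[:2]))
for n,roi in(("side",(350,230,400,290)),("top",(390,220,425,285))):
  s=manip.snapshot(n);np.savez(n+k+".npz",**s);p=s["pixels"][:,:,::-1]
  x,y,w,h=(230,200,170,100) if n=="side" else (270,180,155,100)
  cv2.imwrite(f"pics/{n}{k}.png",cv2.resize(p[y:y+h,x:x+w],(800,int(800*h/w)),interpolation=cv2.INTER_CUBIC))
  print(n,[ (a[0],a[1]) for a in cents(s,(0,120,120),(8,255,255),roi)[0]],[(a[0],a[1]) for a in cents(s,(40,60,60),(90,255,255),roi)[0]])
E
python3 chk.py 13
```

```text
14.95 [ 0.50312331 -0.17792469  0.19768806] [13.04671632 -0.63797846 -9.18204467] 14.047417810120102 travel 0.05687638877714875
side [(np.int32(28), array([377.54, 265.25]))] [(np.int32(36), array([380.08, 271.75]))]
top [] []
```

View pics/side13.png

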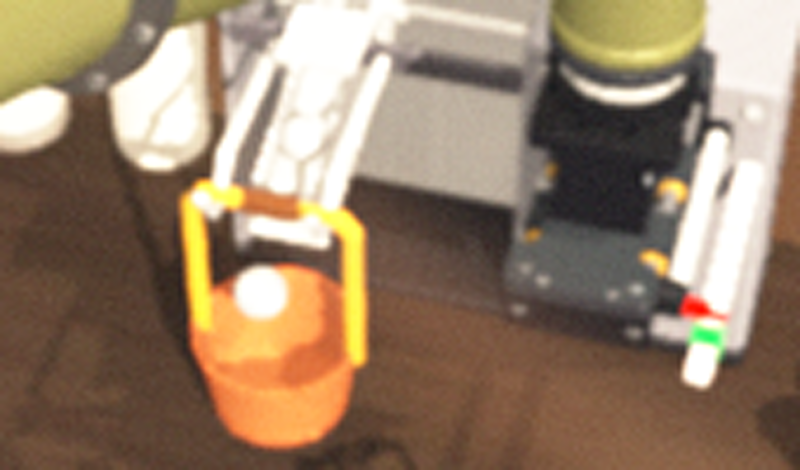

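View pics/top13.png

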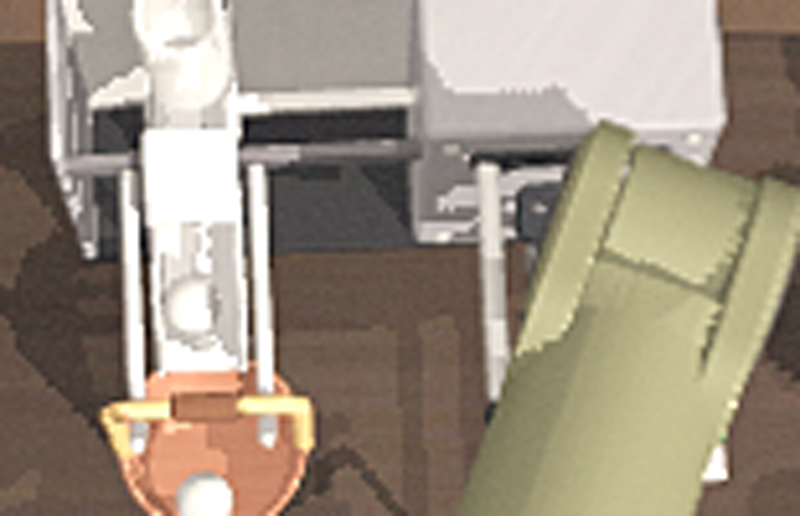

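Emit:
{"method": "jog_arm", "body": {"targets": [[[-3,0,0],0,5],[[0,0,0],0,5],[[0,0,0],0,5]]}}

```text
time_s: 15.42
eef_pos: [0.5003, -0.178, 0.1977]
orientation: [-1.572, -0.042, 0.029]
wrist_force: [14.4, -0.4, -9.0]
gripper_width: 0.161
```

```bash
python3 chk.py 14
python3 - <<'E'
from h import *
S=dict(np.load("side14.npz"));a=np.array([np.cos(np.radians(2.4)),np.sin(np.radians(2.4)),0])
c0=(381.71,249.48);r,m=cents(S,(0,120,120),(8,255,255),(350,230,400,290));c=r[0][1]
for z in(.19,.196,.2):print("travel by red",(plane(S,c0,z)-plane(S,c,z))@a)
im=S["pixels"][245:290,360:405,::-1];cv2.imwrite("pics/z14.png",cv2.resize(im,None,fx=12,fy=12,interpolation=cv2.INTER_CUBIC))
E
```

```text
15.425 [ 0.50033375 -0.177986    0.19767935] [14.36490738 -0.35963274 -9.0204471 ] 13.9755222164993 travel 0.059666304873465165
side [(np.int32(25), array([376.96, 265.76]))] [(np.int32(35), array([380.2 , 271.77]))]
top [] []
travel by red 0.059130727453991186
travel by red 0.0587618090972461
travel by red 0.05851586352608275
```

View pics/z14.png

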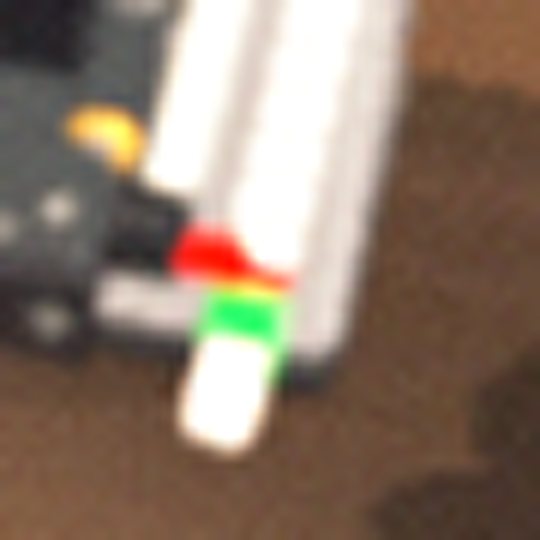

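View pics/top14.png

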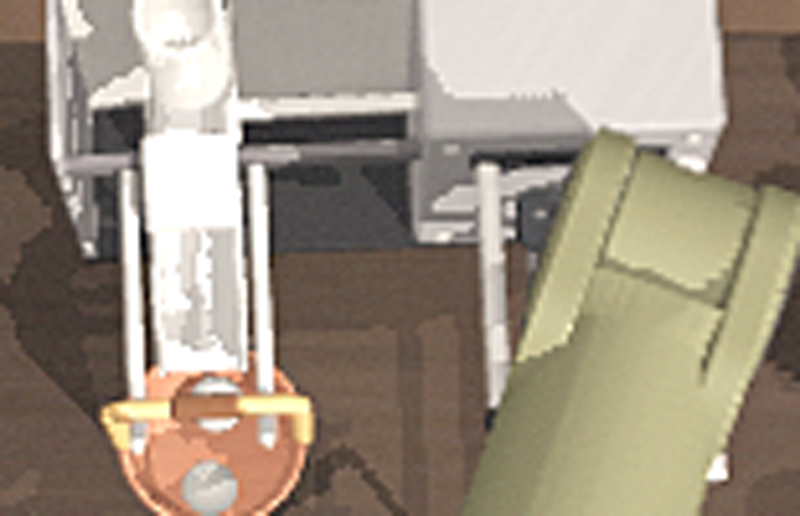

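View pics/side14.png

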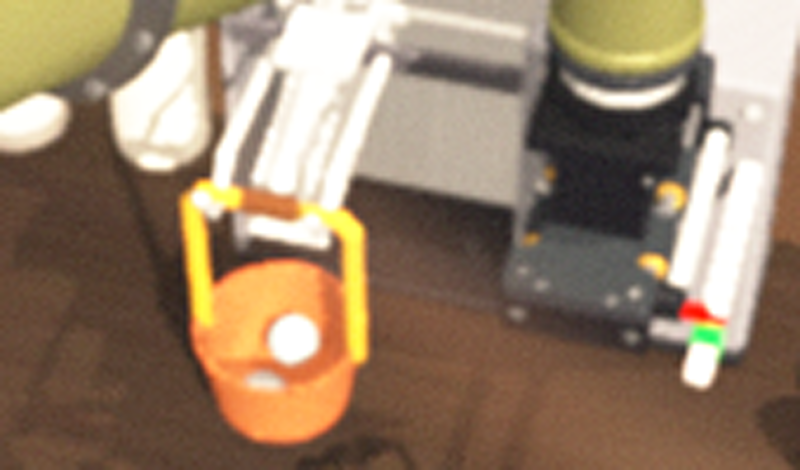

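Emit:
{"method": "jog_arm", "body": {"targets": [[[-1,0,0],0,5],[[0,0,0],0,5],[[0,0,0],0,5],[[0,0,0],0,5],[[0,0,0],0,5]]}}

```text
time_s: 16.15
eef_pos: [0.4996, -0.1781, 0.1977]
orientation: [-1.572, -0.043, 0.028]
wrist_force: [15.1, -1.4, -10.3]
gripper_width: 0.155
```

Emit:
{"method": "jog_arm", "body": {"targets": [[[0,0,0],0,5],[[0,0,0],0,5],[[0,0,0],0,5],[[0,0,0],0,5],[[0,0,0],0,5]]}}

```text
time_s: 16.77
eef_pos: [0.4996, -0.178, 0.1977]
orientation: [-1.572, -0.043, 0.028]
wrist_force: [14.1, -1.1, -10.3]
gripper_width: 0.162
```

```bash
python3 chk.py 15
python3 - <<'E'
from h import *
S=dict(np.load("side15.npz"))
cv2.imwrite("pics/full15.png",S["pixels"][:,:,::-1])
a=np.array([np.cos(np.radians(2.4)),np.sin(np.radians(2.4)),0])
for c in((383.8,268.8),):
  for z in(.192,.194,.196): print((plane(S,c,z)-plane(S,(380.08,271.75),.179))@a)
E
```

```text
16.775 [ 0.49960354 -0.17800215  0.19769989] [ 14.14678252  -1.13274687 -10.32684085] 14.109774195444013 travel 0.060396624899748765
side [(np.int32(22), array([376.68, 265.91]))] [(np.int32(32), array([380.28, 271.88]))]
top [] []
0.0007706989327828694
-0.0010033980328318908
-0.0027774949984467087
```

View pics/side15.png

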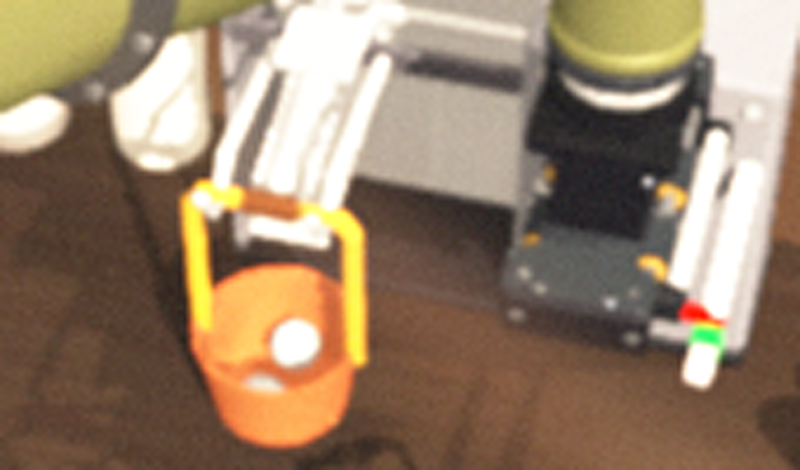

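View pics/full15.png

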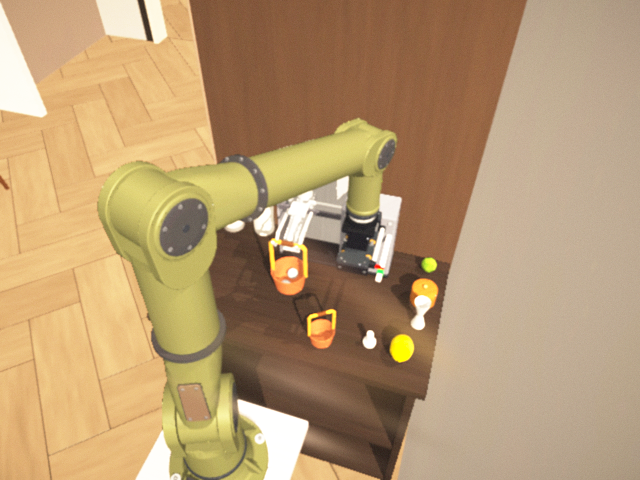

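The pointer reads within about 3 mm of the mark, both balls are in the hanging pail, and everything is still. I'm handing in.

```bash
python3 -c "
from plant import manip
print(manip.finish_job())"
```

```text
the job is handed in; nothing more can be done
None
```

The job is handed in at 16.8 s. The larger copper pail (the left one of the two) hangs on both hooks, released. The spring handle is still held at the green mark.

**Last checks**
- **Balls:** the side view just before hand-in, and the top view about a second earlier, show both steel balls inside the hanging pail.
- **Pull and pointer:** the arm had pulled about 60 mm. From the side view, the pointer stood within about 3 mm of the mark's centre, against the 7 mm allowed.
- **Forces:** the highest wrist force I saw was about 18 N.
- **Other things:** none of the bystanders in view appeared moved; the arm partly hid the tumbler and the shaker tin.

**Disagreements**
- **Pull distance:** I first measured about 61.5 mm to the mark. Tracking the red pointer in the side view read about 1 mm less travel than the arm did.
- **Top camera:** the arm hid the pointer in that view at the end, so only the side view confirms the final pointer position.

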